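# Stack the empty parts tray on the loaded one

### The arm

A 6-joint arm with a two-finger parallel gripper is mounted at the origin on a cart in front of the work surface, level with it; the furniture and walls round the work are solid. World frame = base frame: x ahead of the robot, y to its left, z up, the work surface at z = 0. Lengths are in m, angles in rad, forces in N, time in s.
With the tool pointing down it reaches from about 0.375 to 0.9 m from the base axis. Payload 3.1 kg.
Tool frame: the origin (TCP) lies on the centre line of the jaws, within the pads' length; the fingertips stand 25 mm ahead of it and the grasp point (between the pads) lies 6 mm ahead of it (manip.tips_ahead is the distance from the TCP to the fingertips, in m); z points along the fingers, y is the direction in which the jaws open and shut (so a half turn about z gives the same grasp; the last joint's range is limited). The gripper opens to 85 mm and grips with 20 to 120 N. Pads are 22 mm wide; open, the fingers measure 114 mm over their backs; the gripper's body (76 mm by 85 mm) begins 54 mm behind the grasp point. The pads swing forward as they close: fully open they stand 13 mm farther back than shut.
Start: joints at [-1.49, 0.527, 1.433, -0, 1.181, -0.178], TCP at [0.16, -0.604, 0.256] pointing down, gripper open.
Joint ranges: [-3.08, 3.08], [-0.75, 2.2], [0.22, 2.44], [-1.43, 4.57], [0, 2.65], [-2.85, 2.85]. Speed limits (rad/s): [2.79, 2.79, 3.14, 3.14, 3.14, 3.14].

### API

Orientations are given as a unit quaternion [x, y, z, w].
In Python, from station import manip gives the robot as it stands.
- The arm moves only by the tool play_rows, never from a script. Its argument "steps" is a list that holds one entry, the list of rows, each a list of 6 numbers: the shift along the tool's x, y, z in m, then the turn, a rotation vector about the tool's x, y, z in degrees. In form: [[[x, y, z, rx, ry, rz], ...]]. A call has 1 to 10 rows; each row shifts and turns the commanded pose from where the row before left it, along the tool's axes as they then stand; what a row does not reach is not made up. A row lasts 1/8 s, in which the tool goes at most 62.5 mm and 10.7 degrees, less where a joint would pass 70% of its speed; a pose out of reach is approached as far as the arm can. A call is refused whole if a number of a shift passes 0.0625 or a number of a turn 10.7, either way. A call with a gripper value outside its range is refused whole. "fingers" is the opening, from 0 (shut) to 1 (fully open), set as the call begins (left out, the last holds). The fingers move at their own pace and stop on an object; "squeeze" is the grip in N (left out, the last holds). Time passes only in rows, so rows that do not move let the fingers close. It gives the time, the measured TCP pose, the force and the opening at its end, in the units of the state.
- manip.sense(): the state, without advancing time (a new reading comes with each control period).
- manip.snapshot(name): name is "scene" or "top"; returns a dict with "img" (384x512x3 uint8, red, green, blue), "K" (3x3 intrinsics, pixels), "world_from_camera" (4x4, takes a point from camera to world coordinates). Camera axes: x right, y down, z forward; pixel columns grow to the right and rows downward; lengths in m; the calibration is good to about 2 mm. A picture is of the moment at which its call begins. There is no depth.
- manip.sign_off(): hands the job in, once; it reports no verdict.
Trained networks look in a picture, given as the dict that the camera call returned (one of the last four; its "shot" number tells which), for a name from the list of things; names that differ only in an ending like _2 or _b are one class to them, and where a whole thing is asked for, a point or a joint stands for the part that bears it (a point fixed in the world has none). Each returns a list of dicts, best first, with "score" (0 to 1); they miss things now and then, are a little off and sometimes report something else, mostly with a low value. They report only what shows in the picture. A call takes as long as a camera call.
- manip.regions_of(label, picture): "pixels" (384x512 bool, what is visible of it) and "rect" ([left, top, right, bottom] in pixels, round what is visible of it).
- manip.pinpoint(label, picture): "point" ([column, row] in pixels: a listed point, or the origin of a listed thing).
The state is a dict: "t": time; "q": joint angles; "qd": joint speeds; "tau": joint torques, N m; "tcp_pos": TCP position; "tool_rot": TCP orientation; "force": force on the tool from outside, world axes, zero at the start; "ft_torque": the same for the moment, N m; "finger_gap": opening from 0.0 (shut) to 1.0 (fully open).
Only numpy, scipy, OpenCV 4.12 (cv2) and the standard library are available. Lean on these libraries where they do the work, as an engineer would, in place of code of your own. Each camera call takes 0.05 s, during which the arm holds its last target.

### The job

Stack the empty grey tray with green corner irons on the other green-cornered tray, the one that holds two wooden blocks. Lower it in the grip until its bottom drops in between the four corner irons and sits level on the rim all round, and only then let go. Leave the plain tray without irons alone, and do not push the loaded tray along the bench.

Things in the scene. Friction and masses are not known exactly. Their poses are not given: they have to be found in the camera images.
- empty_tray: Empty grey tray to move: 140 (its x) x 112 (y) mm, 0.35 kg, rim 50 mm high, walls and floor 6 mm; a 12 mm dark wood divider along y, 46 mm high, makes two compartments 58 (x) x 100 mm. Green steel irons outside the corners, 26 to 68 mm high, tips 164 x 136 mm overall; walls bare below 26 mm. Origin: centre of underside, z up; half-turn symmetric.
- empty_tray_grip (a point): Middle of the top edge of empty_tray's divider, 46 mm over its origin, axes as the tray's: the place to grip, from above, a finger in each compartment, closing on the 12 mm thickness along x; the compartment floor is 40 mm below.
- loaded_tray: Tray to stack on, same shape and axes as empty_tray but a loose 46x82x30 mm wooden block in each compartment; 1 kg, loose. Its irons stand 18 mm over the rim: 8 mm upright with 3.5 mm play per side round a stacked tray, then 10 mm splayed 6 mm outwards. Seated, the empty tray's origin is 50 mm above this one's, axes parallel either way round. Origin: centre of underside.
- plain_tray: Bystander, not to be moved: empty grey tray without corner irons, 130 (x) x 104 (y) x 50 mm, with a like divider along its y. Origin: centre of the underside, z up.

How it is judged:
On the way:
1. the empty tray, still gripped, is lowered over the loaded tray to within 20 mm of its seat (contact force between the fingers and empty_tray above 0.5 N and horizontal distance between empty_tray and loaded_tray below 0.02 m and z of empty_tray in the frame of loaded_tray between 0.04 and 0.07 m), for 0.1 s.
At the end, for the whole second after the job is handed in: The empty tray sits on the loaded tray's rim inside its four corner irons: centres within 10 mm, origin 46 to 54 mm above the loaded tray's, long sides parallel within 10 degrees, both trays level within 3 degrees, released and at rest, the loaded tray still on the bench (horizontal distance between empty_tray and loaded_tray below 0.01 m and z of empty_tray in the frame of loaded_tray between 0.046 and 0.054 m and angle between the x axis of empty_tray and the x axis of loaded_tray, either way round below 0.17 rad and angle between each of empty_tray, loaded_tray's own z axis and vertical below 0.05 rad and height (world z) of loaded_tray below 0.01 m and linear speed of each of empty_tray, loaded_tray below 0.02 m/s); the robot touches nothing.
It fails at once if the plain tray is moved more than 30 mm (distance of plain_tray from where it was at the start of the episode above 0.03 m).
It fails at once if the loaded tray is pushed more than 40 mm (distance of loaded_tray from where it was at the start of the episode above 0.04 m).
It also fails if it takes over 42 s, if anything falls off the work surface, if the arm or the gripper's body presses on something with over 40 N, if the wrist force passes 120 N, or if a joint passes its speed limit or range.

## Working session

There is one attempt and no reset: what is moved stays moved. The work goes in short steps, Python scripts to look and compute and a tool call to move; the robot and the scene stay as the last step left them, time stands still between calls to the robot, and variables do not carry over. Pictures are saved under pics/ and viewed, and the job is handed in when it is done.

Besides the shell and the picture viewer there is one more tool, called after "Request:" as name([rows], argument=value, ...), one row to a line, values as JSON. play_rows: Moves the arm, as the interface text tells. Its arguments: {"type":"object","properties":{"steps":{"type":"array"},"fingers":{"type":"number"},"squeeze":{"type":"number"}},"required":["steps"]}

```bash
mkdir -p pics; cat > h.py <<'E'
import numpy as np, cv2
from station import manip
def save(p,n): cv2.imwrite('pics/'+n,cv2.cvtColor(p['img'],cv2.COLOR_RGB2BGR))
def toworld(p,uv,z):
    K=p['K'];T=p['world_from_camera']
    uv=np.atleast_2d(np.array(uv,float))
    d=np.linalg.inv(K)@np.c_[uv,np.ones(len(uv))].T
    d=(T[:3,:3]@d).T;o=T[:3,3]
    return o+d*((z-o[2])/d[:,2])[:,None]
def proj(p,X):
    T=np.linalg.inv(p['world_from_camera']);X=np.atleast_2d(X)
    c=(T[:3,:3]@X.T).T+T[:3,3];u=(p['K']@c.T).T
    return u[:,:2]/u[:,2:]
E
python3 - <<'E'
from h import *
for n in ['top','scene']:
    p=manip.snapshot(n);save(p,n+'0.png');print(n,p['world_from_camera'].round(3).tolist(),p['K'].tolist())
    for l in ['empty_tray','empty_tray_grip','loaded_tray','plain_tray']:
        zz=0.046 if 'grip' in l else 0.0
        for r in manip.pinpoint(l,p)[:3]: print(l,r['score'],r['point'],toworld(p,r['point'],zz).round(4))
        for r in manip.regions_of(l,p)[:3]: print('  reg',r['score'],r['rect'])
s=manip.sense();print(s)
E
```

```text
top [[-0.118, -0.969, 0.218, 0.314], [-0.993, 0.116, -0.023, 0.017], [-0.003, -0.219, -0.976, 1.209], [0.0, 0.0, 0.0, 1.0]] [[495.1731669683025, 0.0, 256.5925959152628], [0.0, 495.1731669683025, 198.29507993840497], [0.0, 0.0, 1.0]]
empty_tray 0.66 [259.3, 206.2] [[ 0.5631 -0.0155  0.    ]]
  reg 0.76 [226.3, 161.7, 291.4, 239.6]
empty_tray_grip 0.73 [257.8, 201.3] [[ 0.566  -0.0121  0.046 ]]
empty_tray_grip 0.46 [257.6, 203.4] [[ 0.5609 -0.011   0.046 ]]
  reg 0.9 [221.7, 160.4, 292.4, 244.1]
loaded_tray 0.88 [355.1, 229.7] [[ 0.4763 -0.2429  0.    ]]
  reg 0.84 [330.8, 191.5, 394.9, 260.8]
plain_tray 0.84 [156.6, 223.9] [[0.5488 0.2423 0.    ]]
plain_tray 0.31 [260.0, 206.8] [[ 0.5614 -0.017   0.    ]]
  reg 0.6 [121.8, 187.3, 181.6, 251.7]
scene [[-0.794, -0.348, 0.498, -0.066], [-0.608, 0.471, -0.639, 0.783], [-0.012, -0.81, -0.586, 0.764], [0.0, 0.0, 0.0, 1.0]] [[445.7443046488895, 0.0, 258.81021359592336], [0.0, 445.7443046488895, 192.73927409453364], [0.0, 0.0, 1.0]]
empty_tray 0.77 [259.1, 202.4] [[ 0.5553 -0.0145  0.    ]]
empty_tray 0.16 [193.9, 251.2] [[ 0.5635  0.2414 -0.
[... 421 characters left out ...]
   ]]
  reg 0.58 [156.8, 216.5, 224.9, 274.8]
{'t': 0.9, 'q': array([-1.49050326e+00,  5.27485202e-01,  1.43266031e+00,  8.59721027e-06,
        1.18140763e+00, -1.78526642e-01]), 'qd': array([ 0.00129757,  0.00029956,  0.00077396,  0.00055824, -0.00084762,
        0.00022789]), 'tau': array([ 3.48430012e-04, -4.42304814e+01, -1.78422582e+01, -8.67973495e-05,
        7.73338506e-04, -6.40055742e-07]), 'tcp_pos': array([ 0.15997659, -0.60417578,  0.25633216]), 'tool_rot': array([9.91638434e-01, 1.29047339e-01, 3.00189465e-06, 1.99314457e-05]), 'force': array([ 1.17312103, -0.40371704,  0.02472786]), 'ft_torque': array([ 0.05629978,  0.02439049, -0.05289716]), 'finger_gap': 0.9992120566225134}
```

```bash
python3 - <<'E'
import cv2
a=cv2.imread('pics/top0.png');b=cv2.imread('pics/scene0.png')
cv2.imwrite('pics/topc.png',cv2.resize(a[140:280,110:410],(800,373),interpolation=cv2.INTER_CUBIC))
cv2.imwrite('pics/scenec.png',cv2.resize(b[120:290,140:370],(800,591),interpolation=cv2.INTER_CUBIC))
E
```

```text
(no output)
```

View pics/topc.png

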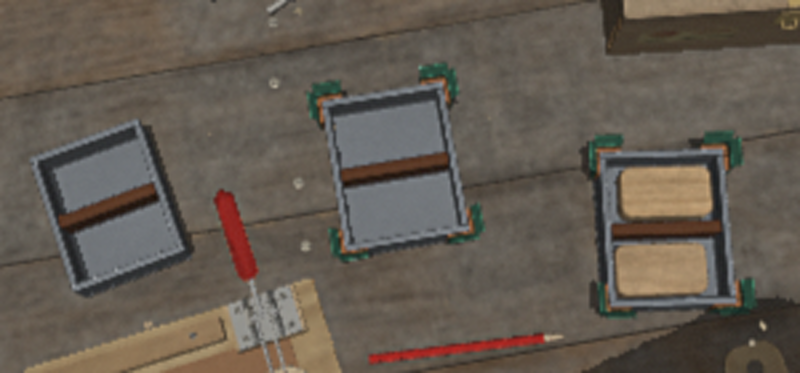

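View pics/scenec.png

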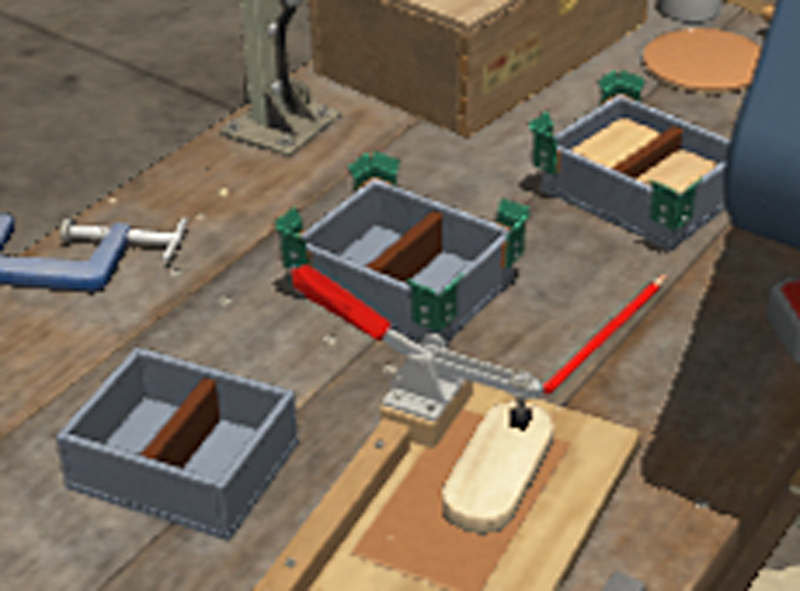

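View pics/top0.png

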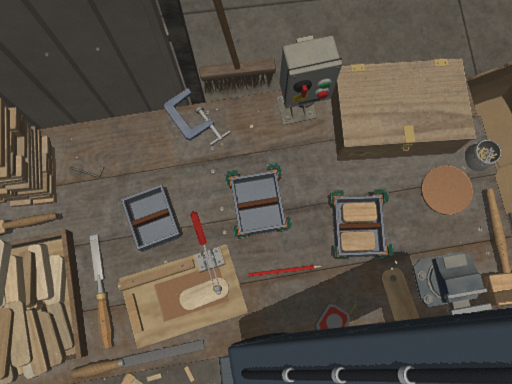

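The middle tray (about 258,202 in the top view) is the empty one with irons. The loaded tray is at (357,225) and the plain one at (152,217). I'll zoom in for accurate rim corners.

```bash
python3 - <<'E'
import cv2
a=cv2.imread('pics/top0.png');b=cv2.imread('pics/scene0.png')
def crop(im,x,y,w,h,s,n):
    c=cv2.resize(im[y:y+h,x:x+w],None,fx=s,fy=s,interpolation=cv2.INTER_CUBIC)
    for i in range(0,w,10):
        cv2.putText(c,str(x+i),(i*s,8),0,.3,(0,255,255),1); cv2.line(c,(i*s,10),(i*s,h*s),(0,255,255),1) if i%20==0 else 0
    for i in range(0,h,10):
        cv2.putText(c,str(y+i),(0,i*s+4),0,.3,(0,255,255),1); cv2.line(c,(16,i*s),(w*s,i*s),(0,255,255),1) if i%20==0 else 0
    return c
import numpy as np
cv2.imwrite('pics/tz.png',np.hstack([crop(a,220,155,80,95,5,''),crop(a,325,180,80,95,5,'')]))
cv2.imwrite('pics/sz.png',np.hstack([crop(b,213,155,85,75,5,''),crop(b,285,130,75,75,5,'')]))
E
```

```text
(no output)
```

View pics/tz.png

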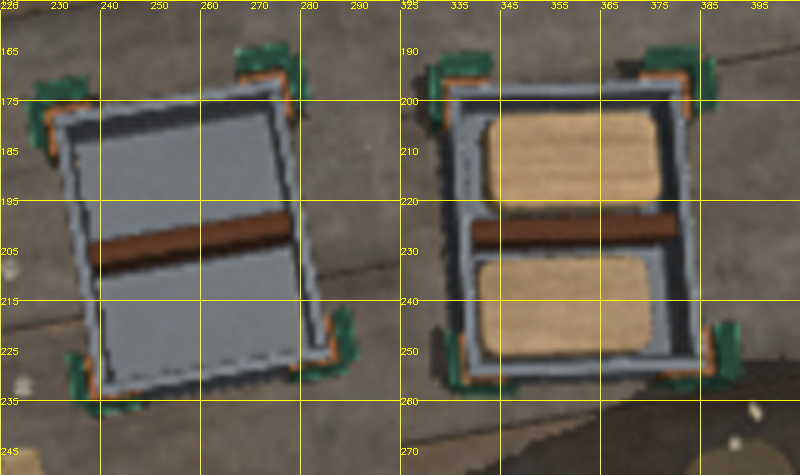

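View pics/sz.png

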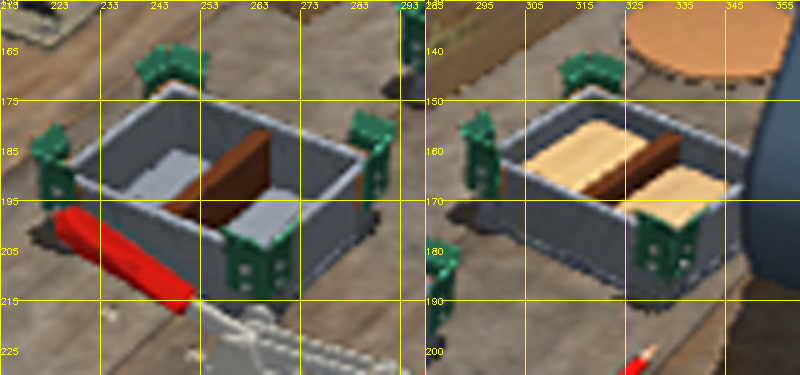

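```bash
cat > fit.py <<'E'
from h import *
from scipy.optimize import least_squares
C=np.array([[.07,.056],[.07,-.056],[-.07,-.056],[-.07,.056]])
def corners(q,L=C,z=.05):
    c,s=np.cos(q[2]),np.sin(q[2]);return np.c_[L@np.array([[c,s],[-s,c]])+q[:2],np.full(len(L),z)]
E
python3 - <<'E'
from fit import *
pt=manip.snapshot('top');ps=manip.snapshot('scene')
T={'empty':([(230.8,178.8),(276.6,171),(286,226),(240,233.6)],{0:(248.2,172),1:(287.4,186.4),3:(227,190.2)},(.565,-.012,-.1)),
'loaded':([(334.4,196.8),(381.6,196),(385.2,254),(338.4,254.8)],{0:(318.4,147.4),3:(300,162)},(.485,-.245,0))}
for n,(t,s,q0) in T.items():
    t=np.array(t)
    ft=lambda q:(proj(pt,corners(q))-t[[1,2,3,0]]*0-t[PERM]).ravel()
    # corners order: (+x,+y)=TL,(+x,-y)=TR,(-x,-y)=BR,(-x,+y)=BL
    PERM=[0,1,2,3]
    r=least_squares(ft,q0);print(n,'top',r.x.round(4),r.fun.round(1))
    # scene: +x+y? assign by nearest
    uv=proj(ps,corners(r.x));print(' scene pred',uv.round(1).tolist())
    uv=proj(ps,corners(r.x));S=list(s.values());idx=[int(np.argmin(np.linalg.norm(uv-a,axis=1))) for a in S]
    fs=lambda q:(proj(ps,corners(q))[idx]-np.array(S)).ravel()
    r2=least_squares(fs,r.x);print(' scene',idx,r2.x.round(4),r2.fun.round(1))
    r3=least_squares(lambda q:np.r_[ft(q),fs(q)],r.x);print(' joint',r3.x.round(4),r3.fun.round(1))
E
```

```text
empty top [ 0.5633 -0.013   0.0473] [-0.1 -1.  -0.3 -0.5  0.5  0.6 -0.2  0.8]
 scene pred [[224.0, 188.9], [247.7, 170.6], [288.3, 185.7], [265.9, 206.0]]
 scene [1, 2, 0] [ 0.5577 -0.0113  0.0749] [-0.2 -0.4  2.1 -0.2 -1.9  0.2]
 joint [ 0.5621 -0.013   0.0498] [-0.1 -0.4 -0.3 -0.1  0.6  1.1 -0.1  1.3 -0.3 -1.3  1.2 -0.6 -2.7 -1.1]
loaded top [ 0.4794 -0.2452 -0.1001] [ 0.3 -0.2 -0.2 -0.2  0.5  0.1 -0.6  0.2]
 scene pred [[295.5, 160.3], [317.8, 146.5], [355.2, 162.1], [333.4, 177.5]]
 scene [1, 0] [ 0.4687 -0.252   0.0233] [ 0.1 -0.4 -0.1  0.3]
 joint [ 0.4775 -0.2457 -0.0962] [ 0.5  0.7 -0.   0.4  1.   0.8 -0.1  1.1 -0.1 -0.8 -3.9 -1.5]
```

```bash
python3 - <<'E'
from fit import *
pt=manip.snapshot('top');ps=manip.snapshot('scene')
ims=[]
for p in (pt,ps):
    b=cv2.cvtColor(p['img'],cv2.COLOR_RGB2BGR)
    B=cv2.resize(b,None,fx=4,fy=4,interpolation=cv2.INTER_CUBIC)
    for q in ([.5633,-.013,.0473],[.4794,-.2452,-.1]):
        for L,z in ((C,.05),(C,0),(np.array([[.082,.068],[.082,-.068],[-.082,-.068],[-.082,.068]]),.068),(np.array([[.006,.05],[.006,-.05],[-.006,-.05],[-.006,.05]]),.046)):
            uv=proj(p,corners(q,L,z))*4+1.5
            cv2.polylines(B,[np.round(uv*16).astype(int)],True,(0,255,255),1,cv2.LINE_AA,4)
    ims.append(B)
cv2.imwrite('pics/ov1.png',ims[0][600:1080,860:1620]);cv2.imwrite('pics/ov2.png',ims[1][540:960,840:1480])
# triangulate handle
def tri(a,b):
    P=[]
    for p in (pt,ps): P.append(p['K']@np.linalg.inv(p['world_from_camera'])[:3])
    X=cv2.triangulatePoints(P[0],P[1],np.array(a,float),np.array(b,float));return (X[:3]/X[3]).ravel().round(3)
print('handle tip',tri((193.5,214),(227,198)),'handle base',tri((203,242),(250,214)))
print('chest corner',tri((336,158),(270,157)), manip.tips_ahead)
E
```

```text
handle tip [0.539 0.136 0.113] handle base [0.477 0.124 0.084]
chest corner [ 0.664 -0.221  0.009] 0.025
```

View pics/ov1.png

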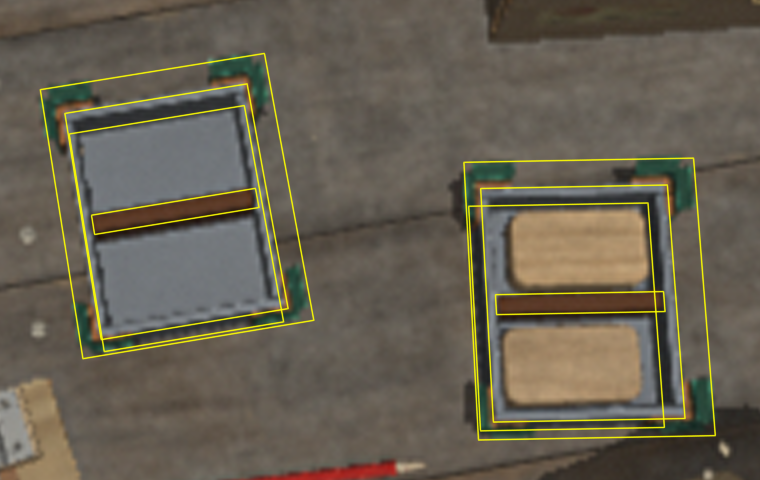

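View pics/ov2.png

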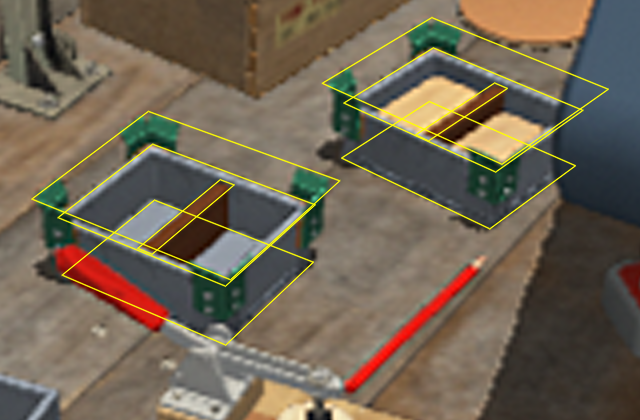

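```bash
cat > rows.py <<'E'
import sys
from fit import *
from scipy.spatial.transform import Rotation as Ro
def plan(target,yaw_y,n):
    s=manip.sense();R=Ro.from_quat(s['tool_rot']);p=s['tcp_pos']
    ty=R.apply([0,1,0]);a=np.arctan2(ty[1],ty[0]);d=(yaw_y-a+np.pi/2)%np.pi-np.pi/2
    print('tcp',p.round(4),'toolY deg',np.degrees(a).round(2),'turn about tool z',-np.degrees(d).round(2),'tilt',R.apply([0,0,1]).round(4),'F',s['force'].round(1),'gap',s['finger_gap'],'t',s['t'],'q',s['q'].round(2))
    D=np.array(target)-p
    out=[]
    for i in range(n):
        Ri=Ro.from_rotvec([0,0,d*i/n])*R
        out.append([*Ri.inv().apply(D/n).round(4).tolist(),0,0,round(-np.degrees(d)/n,2)])
    print(out)
E
python3 - <<'E'
from rows import *
plan([.563,-.013,.19],.0473,14)
E
```

```text
tcp [ 0.16   -0.6042  0.2563] toolY deg -75.17 turn about tool z -77.88 tilt [ 0.  0. -1.] F [ 0.3 -0.1  0.6] gap 0.997072420538475 t 1.1 q [-1.49  0.53  1.43  0.    1.18 -0.18]
[[0.0386, -0.0335, 0.0047, 0, 0, np.float64(-5.56)], [0.0417, -0.0295, 0.0047, 0, 0, np.float64(-5.56)], [0.0444, -0.0254, 0.0047, 0, 0, np.float64(-5.56)], [0.0466, -0.0209, 0.0047, 0, 0, np.float64(-5.56)], [0.0484, -0.0163, 0.0047, 0, 0, np.float64(-5.56)], [0.0498, -0.0116, 0.0047, 0, 0, np.float64(-5.56)], [0.0507, -0.0067, 0.0047, 0, 0, np.float64(-5.56)], [0.0511, -0.0017, 0.0047, 0, 0, np.float64(-5.56)], [0.051, 0.0032, 0.0047, 0, 0, np.float64(-5.56)], [0.0505, 0.0082, 0.0047, 0, 0, np.float64(-5.56)], [0.0494, 0.013, 0.0047, 0, 0, np.float64(-5.56)], [0.0479, 0.0177, 0.0047, 0, 0, np.float64(-5.56)], [0.046, 0.0223, 0.0047, 0, 0, np.float64(-5.56)], [0.0436, 0.0267, 0.0047, 0, 0, np.float64(-5.56)]]
```

Request:
play_rows([
  [[0.0386,-0.0335,0.0047,0,0,-5.56],[0.0417,-0.0295,0.0047,0,0,-5.56],[0.0444,-0.0254,0.0047,0,0,-5.56],[0.0466,-0.0209,0.0047,0,0,-5.56],[0.0484,-0.0163,0.0047,0,0,-5.56],[0.0498,-0.0116,0.0047,0,0,-5.56],[0.0507,-0.0067,0.0047,0,0,-5.56]],
], fingers=0.6)

```text
t: 1.98
tcp_pos: [0.3624, -0.3074, 0.2236]
tool_rot: [0.891, 0.453, 0.0, 0.001]
force: [0.3, -0.5, 0.2]
finger_gap: 0.598
```

Request:
play_rows([
  [[0.0511,-0.0017,0.0047,0,0,-5.56],[0.051,0.0032,0.0047,0,0,-5.56],[0.0505,0.0082,0.0047,0,0,-5.56],[0.0494,0.013,0.0047,0,0,-5.56],[0.0479,0.0177,0.0047,0,0,-5.56],[0.046,0.0223,0.0047,0,0,-5.56],[0.0436,0.0267,0.0047,0,0,-5.56],[0,0,0,0,0,0],[0,0,0,0,0,0]],
])

```text
t: 3.1
tcp_pos: [0.5628, -0.0132, 0.1904]
tool_rot: [0.69, 0.723, -0.0, -0.0]
force: [0.5, 0.4, 0.0]
finger_gap: 0.601
```

```bash
python3 - <<'E'
from rows import *
plan([.563,-.013,.041],.0473,6)
p=manip.snapshot('scene');save(p,'s1.png')
E
```

```text
tcp [ 0.5628 -0.0132  0.1904] toolY deg 2.68 turn about tool z -0.03 tilt [-9.e-04 -3.e-04 -1.e+00] F [0.5 0.4 0. ] gap 0.600940852669695 t 3.1 q [-0.22  0.53  1.65 -0.    0.96 -0.27]
[[0.0, 0.0001, 0.0249, 0, 0, np.float64(-0.0)], [0.0, 0.0001, 0.0249, 0, 0, np.float64(-0.0)], [0.0, 0.0001, 0.0249, 0, 0, np.float64(-0.0)], [0.0, 0.0001, 0.0249, 0, 0, np.float64(-0.0)], [0.0, 0.0001, 0.0249, 0, 0, np.float64(-0.0)], [0.0, 0.0001, 0.0249, 0, 0, np.float64(-0.0)]]
```

View pics/s1.png

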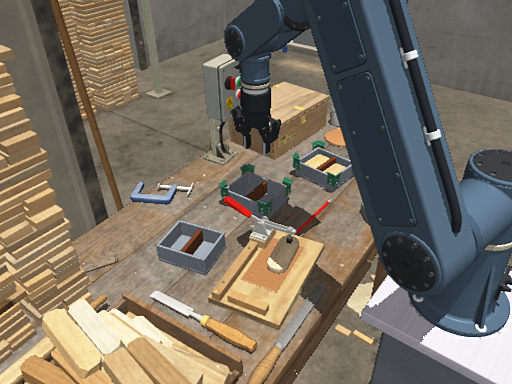

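The gripper is above the empty tray with its fingers straddling the divider at about (262,140). I'll descend now.

Request:
play_rows([
  [[0,0,0.025,0,0,0],[0,0,0.025,0,0,0],[0,0,0.025,0,0,0],[0,0,0.025,0,0,0],[0,0,0.02,0,0,0],[0,0,0.015,0,0,0],[0,0,0.014,0,0,0],[0,0,0,0,0,0]],
])

```text
t: 4.15
tcp_pos: [0.5626, -0.0134, 0.0407]
tool_rot: [0.691, 0.723, -0.0, -0.001]
force: [-0.3, -0.6, 0.3]
finger_gap: 0.6
```

```bash
python3 - <<'E'
from rows import *
plan([.563,-.013,.041],.0473,1)
a=manip.snapshot('scene')['img'];b=manip.snapshot('top')['img']
c=np.hstack([cv2.resize(a[120:230,200:300],None,fx=4,fy=4),cv2.resize(b[150:260,215:305],None,fx=4,fy=4)])
cv2.imwrite('pics/g1.png',c[:,:,::-1])
E
```

```text
tcp [ 0.5626 -0.0134  0.0407] toolY deg 2.63 turn about tool z -0.08 tilt [-1.8e-03  4.0e-04 -1.0e+00] F [-0.3 -0.6  0.3] gap 0.6002230179262961 t 4.15 q [-0.22  0.77  1.73 -0.    0.64 -0.27]
[[0.0004, 0.0004, -0.0003, 0, 0, np.float64(-0.08)]]
```

View pics/g1.png

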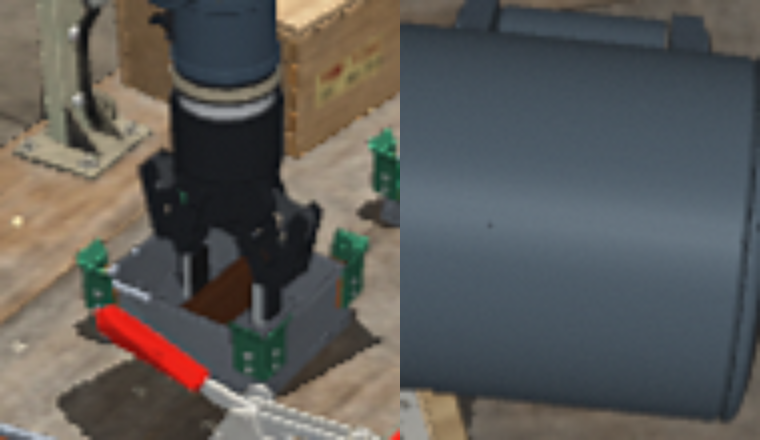

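The fingers are inside the two compartments, either side of the brown divider. The top view is blocked by the arm. I'll close the gripper.

Request:
play_rows([
  [[0,0,0,0,0,0],[0,0,0,0,0,0],[0,0,0,0,0,0],[0,0,0,0,0,0],[0,0,0,0,0,0],[0,0,0,0,0,0]],
], fingers=0, squeeze=70)

```text
t: 5.0
tcp_pos: [0.5642, -0.0131, 0.0424]
tool_rot: [0.69, 0.723, 0.001, 0.001]
force: [1.0, 0.1, 5.3]
finger_gap: 0.126
```

```bash
python3 - <<'E'
from rows import *
plan([.563,-.013,.041],.0473,1)
a=manip.snapshot('scene')['img']
cv2.imwrite('pics/g2.png',cv2.resize(a[120:230,200:300],None,fx=5,fy=5,interpolation=cv2.INTER_CUBIC)[:,:,::-1])
E
```

```text
tcp [ 0.5642 -0.0131  0.0424] toolY deg 2.67 turn about tool z -0.04 tilt [ 2.2e-03 -4.0e-04 -1.0e+00] F [1.  0.1 5.3] gap 0.12629945094995682 t 5.0 q [-0.22  0.77  1.73  0.    0.64 -0.27]
[[0.0002, -0.0012, 0.0014, 0, 0, np.float64(-0.04)]]
```

View pics/g2.png

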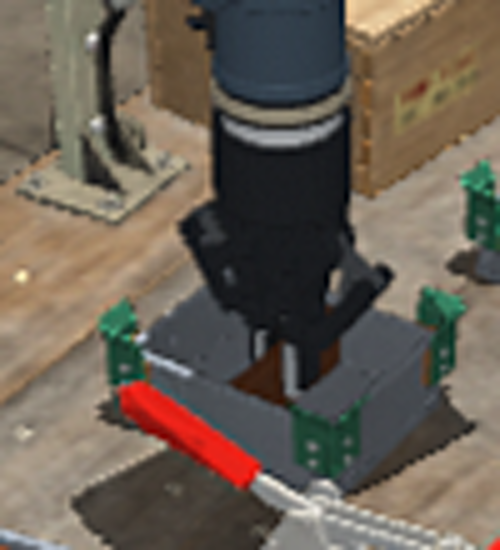

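Request:
play_rows([
  [[0,0,-0.006,0,0,0],[0,0,-0.012,0,0,0],[0,0,-0.025,0,0,0],[0,0,-0.03,0,0,0],[0,0,-0.03,0,0,0],[0,0,-0.025,0,0,0],[0,0,-0.012,0,0,0],[0,0,0,0,0,0],[0,0,0,0,0,0]],
])

```text
t: 6.18
tcp_pos: [0.5624, -0.0129, 0.1805]
tool_rot: [0.69, 0.723, -0.001, -0.001]
force: [0.4, -0.3, -4.0]
finger_gap: 0.127
```

```bash
python3 - <<'E'
from rows import *
plan([.48,-.03,.18],-.1,4)
a=manip.snapshot('scene')['img'];b=manip.snapshot('top')['img']
cv2.imwrite('pics/g3.png',np.hstack([cv2.resize(a[80:230,180:360],None,fx=3,fy=3),cv2.resize(b[130:280,200:400],(260,450*260//600))[:0].reshape(0,260,3) if 0 else cv2.resize(b[130:280,200:400],(260,450))])[:,:,::-1])
E
```

```text
tcp [ 0.5624 -0.0129  0.1805] toolY deg 2.67 turn about tool z 8.4 tilt [-2.5e-03  6.0e-04 -1.0e+00] F [ 0.4 -0.3 -4. ] gap 0.1271769922883924 t 6.175 q [-0.22  0.55  1.66 -0.    0.94 -0.27]
[[-0.0033, -0.0208, 0.0002, 0, 0, np.float64(2.1)], [-0.0041, -0.0206, 0.0002, 0, 0, np.float64(2.1)], [-0.0048, -0.0205, 0.0002, 0, 0, np.float64(2.1)], [-0.0056, -0.0203, 0.0002, 0, 0, np.float64(2.1)]]
```

View pics/g3.png

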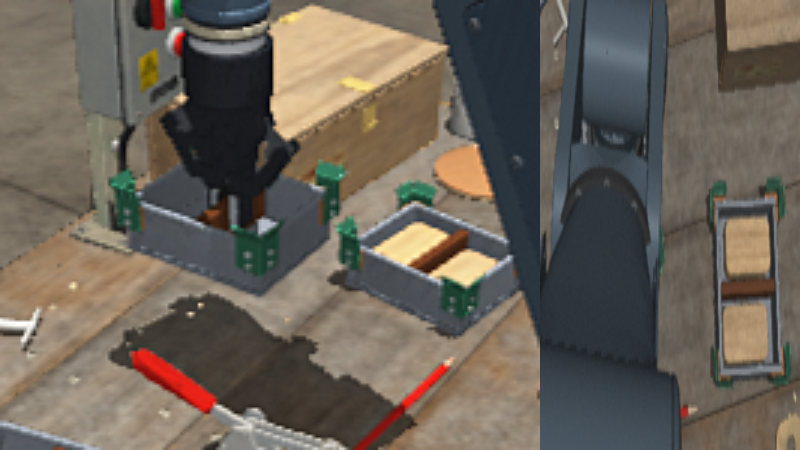

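```bash
python3 - <<'E'
from rows import *
plan([.4794,-.2452,.18],-.1,8)
E
```

```text
tcp [ 0.5625 -0.0129  0.1803] toolY deg 2.67 turn about tool z 8.4 tilt [-2.6e-03  6.0e-04 -1.0e+00] F [ 0.3 -0.9 -3.5] gap 0.132980782475825 t 6.275 q [-0.22  0.55  1.66  0.    0.94 -0.27]
[[-0.0285, -0.0117, 0.0, 0, 0, np.float64(1.05)], [-0.0287, -0.0112, 0.0, 0, 0, np.float64(1.05)], [-0.0289, -0.0107, 0.0, 0, 0, np.float64(1.05)], [-0.0291, -0.0101, 0.0, 0, 0, np.float64(1.05)], [-0.0293, -0.0096, 0.0, 0, 0, np.float64(1.05)], [-0.0295, -0.0091, 0.0, 0, 0, np.float64(1.05)], [-0.0296, -0.0085, 0.0, 0, 0, np.float64(1.05)], [-0.0298, -0.008, 0.0, 0, 0, np.float64(1.05)]]
```

Request:
play_rows([
  [[-0.0285,-0.0117,0.0,0,0,1.05],[-0.0287,-0.0112,0.0,0,0,1.05],[-0.0289,-0.0107,0.0,0,0,1.05],[-0.0291,-0.0101,0.0,0,0,1.05],[-0.0293,-0.0096,0.0,0,0,1.05],[-0.0295,-0.0091,0.0,0,0,1.05],[-0.0296,-0.0085,0.0,0,0,1.05],[-0.0298,-0.008,0.0,0,0,1.05],[0,0,0,0,0,0]],
])

```text
t: 7.4
tcp_pos: [0.4797, -0.2473, 0.1808]
tool_rot: [0.743, 0.67, -0.0, -0.0]
force: [0.2, 0.8, -3.8]
finger_gap: 0.129
```

Request:
play_rows([
  [[0,0,0.01,0,0,0],[0,0,0.015,0,0,0],[0,0,0.012,0,0,0],[0,0,0,0,0,0],[0,0,0,0,0,0]],
])

```text
t: 8.02
tcp_pos: [0.4805, -0.2452, 0.1444]
tool_rot: [0.741, 0.671, 0.0, 0.0]
force: [0.2, -0.4, -4.5]
finger_gap: 0.131
```

```bash
python3 - <<'E'
from rows import *
plan([.4794,-.2452,.12],-.1,4)
pa=manip.snapshot('scene');a=pa['img'];b=manip.snapshot('top')['img']
save(pa,'s4raw.png')
cv2.imwrite('pics/s4.png',cv2.resize(a[80:210,265:395],None,fx=4.5,fy=4.5,interpolation=cv2.INTER_CUBIC)[:,:,::-1])
cv2.imwrite('pics/t4.png',b[:,:,::-1])
E
```

```text
tcp [ 0.4805 -0.2452  0.1444] toolY deg -5.7 turn about tool z 0.03 tilt [ 1.e-04 -0.e+00 -1.e+00] F [ 0.2 -0.4 -4.5] gap 0.1307365180142575 t 8.025 q [-0.68  0.58  1.75  0.    0.82 -0.58]
[[-0.0, -0.0003, 0.0061, 0, 0, np.float64(0.01)], [-0.0, -0.0003, 0.0061, 0, 0, np.float64(0.01)], [-0.0, -0.0003, 0.0061, 0, 0, np.float64(0.01)], [-0.0, -0.0003, 0.0061, 0, 0, np.float64(0.01)]]
```

View pics/s4.png

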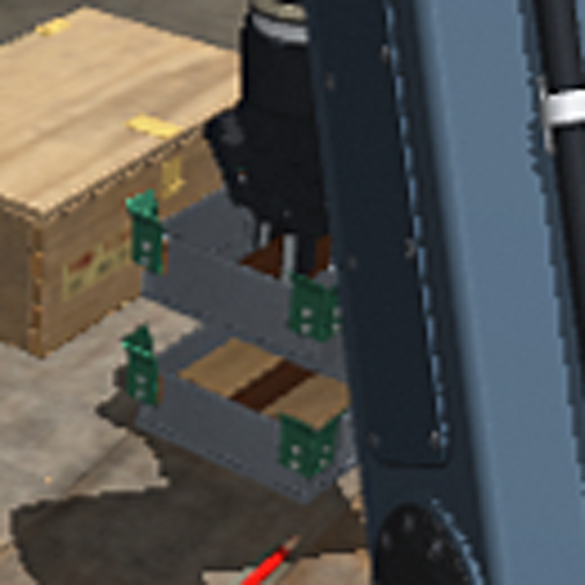

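View pics/t4.png

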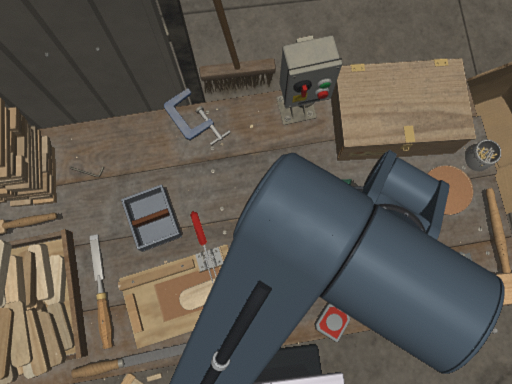

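In the scene view the held tray is level above the loaded one, with irons at (145,235) and (315,305) and the loaded tray's at (140,365) and (308,440). I'll measure the offset from matching iron features in that view.

```bash
python3 - <<'E'
from fit import *
p=manip.snapshot('scene')
def iron(c,z):return corners(c,np.array([[.082,.068],[.082,-.068],[-.082,-.068],[-.082,.068]]),z)
e=[.4805,-.2452,-.0995];l=[.4794,-.2452,-.1]
E=proj(p,iron(e,.102+.068));L=proj(p,iron(l,.068))
print('pred diff +x+y',(E-L)[0],' -x+y',(E-L)[3],E[[0,3]],L[[0,3]])
J=[proj(p,iron([.4905,-.2452,-.0995],.17))[0]-E[0],proj(p,iron([.4805,-.2352,-.0995],.17))[0]-E[0]];print('px per 10mm x,y',J)
# template match of the irons: patches from upper to lower
img=cv2.cvtColor(p['img'],cv2.COLOR_RGB2HSV)
g=((img[...,0]>60)&(img[...,0]<95)&(img[...,1]>100)).astype(np.uint8)
n,lab,st,ce=cv2.connectedComponentsWithStats(g)
for i in range(1,n):
    if st[i,4]>15: print(st[i],ce[i].round(1))
B=cv2.resize(cv2.cvtColor(p['img'],cv2.COLOR_RGB2BGR),None,fx=6,fy=6,interpolation=cv2.INTER_CUBIC)
for q,z0 in ((e,.102),(l,0)):
  for LL,z in ((C,.05),(C,0)):
    cv2.polylines(B,[np.round((proj(p,corners(q,LL,z+z0))*6+2.5)*16).astype(int)],True,(0,255,255),1,cv2.LINE_AA,4)
  cv2.polylines(B,[np.round((proj(p,iron(q,z0+.068))*6+2.5)*16).astype(int)],True,(0,255,255),1,cv2.LINE_AA,4)
cv2.imwrite('pics/ov4.png',B[690:1170,1700:2200])
E
```

```text
pred diff +x+y [  0.69710172 -30.56437654]  -x+y [  3.00280399 -31.9237416 ] [[290.75206884 124.75828453]
 [337.99039541 143.64166011]] [[290.05496711 155.32266107]
 [334.98759142 175.56540171]]
px per 10mm x,y [array([-2.87145387, -0.94112452]), array([-1.96150081,  1.30517652])]
[238  78   4   8  27] [239.4  81.4]
[293 122   8  19  85] [297.3 130.4]
[329 140  11  16 103] [334.2 147.5]
[292 153   8  17  80] [296.1 160.6]
[327 173  13  13  99] [332.7 178.7]
```

View pics/ov4.png

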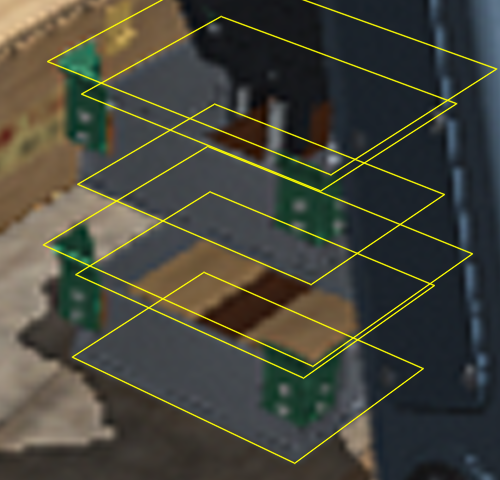

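```bash
python3 - <<'E'
from fit import *
from scipy.optimize import minimize
from scipy.ndimage import map_coordinates
p=manip.snapshot('scene');f=p['img'].astype(float)
G=f[...,1]-f[...,0]; G=np.clip(G,0,None)   # green minus red
G2=(G/ (f.sum(2)+30))
e=[.4805,-.2452,-.0995];l=[.4794,-.2452,-.1]
tip=np.array([[.082,.068],[.082,-.068],[-.082,-.068],[-.082,.068]])*.97
for k,box in ((0,(289,149,303,172)),(3,(323,168,341,190))):
    # affine map lower->upper from the model: local points of that iron
    loc=tip[k]; L3=np.array([loc,loc*[.85,1],loc*[1,.85]])
    def pts(q,z0): return np.r_[proj(p,corners(q,L3,z0+.05)),proj(p,corners(q,L3[:1],z0+.03))]
    A,_=cv2.estimateAffine2D(pts(l,0),pts(e,.102))
    uu,vv=np.meshgrid(np.arange(box[0],box[2]+1),np.arange(box[1],box[3]+1))
    T=G2[vv,uu]
    X=A[:,:2]@np.vstack([uu.ravel(),vv.ravel()])+A[:,2:]
    def cost(d):
        S=map_coordinates(G2,[X[1]+d[1],X[0]+d[0]],order=1)
        return -np.corrcoef(S,T.ravel())[0,1]
    best=min(((cost((a,b)),a,b) for a in np.arange(-4,4.1,.25) for b in np.arange(-4,4.1,.25)))
    r=minimize(cost,best[1:],method='Nelder-Mead');print(k,r.x.round(2),r.fun.round(3))
E
```

```text
0 [0.26 0.03] -0.962
3 [-0.35  0.3 ] -0.881
```

The offset agrees within about 1 mm, so I'll lower and watch the force.

Request:
play_rows([
  [[-0.0007,-0.0005,0.01,0,0,0],[0,0,0.01,0,0,0],[0,0,0.008,0,0,0],[0,0,0.006,0,0,0],[0,0,0.004,0,0,0],[0,0,0,0,0,0]],
])

```text
t: 8.98
tcp_pos: [0.4796, -0.2458, 0.1062]
tool_rot: [0.742, 0.671, -0.0, -0.0]
force: [-0.6, 0.1, -4.0]
finger_gap: 0.127
```

Request:
play_rows([
  [[0,0,0.002,0,0,0],[0,0,0.002,0,0,0],[0,0,0.002,0,0,0],[0,0,0,0,0,0]],
])

```text
t: 9.48
tcp_pos: [0.4796, -0.2459, 0.1004]
tool_rot: [0.742, 0.671, -0.0, -0.0]
force: [0.0, 0.7, -2.8]
finger_gap: 0.127
```

```bash
python3 - <<'E'
from rows import *
plan([.4794,-.2452,.0924],-.1,1)
a=manip.snapshot('scene')['img']
cv2.imwrite('pics/s5.png',cv2.resize(a[90:210,275:365],None,fx=5,fy=5,interpolation=cv2.INTER_CUBIC)[:,:,::-1])
E
```

```text
tcp [ 0.4796 -0.2459  0.1004] toolY deg -5.73 turn about tool z -0.0 tilt [-2.e-04  2.e-04 -1.e+00] F [ 0.   0.7 -2.8] gap 0.12740255682930782 t 9.475 q [-0.68  0.65  1.77  0.    0.72 -0.58]
[[0.0007, -0.0002, 0.008, 0, 0, np.float64(-0.0)]]
```

View pics/s5.png

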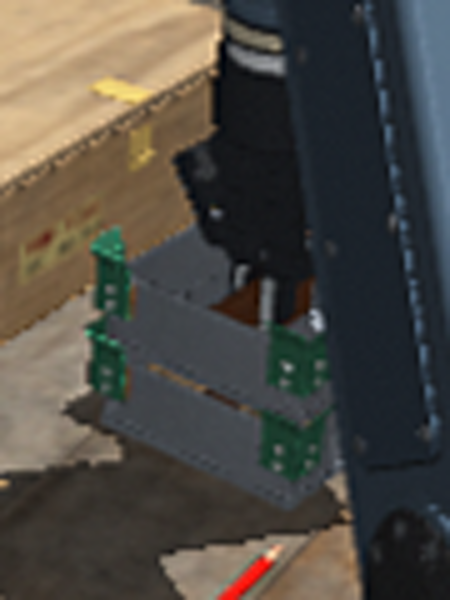

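The lower tray's irons now overlap the held tray. A parallel gap remains and the force is still just the tray's weight. I'll carry on slowly.

Request:
play_rows([
  [[0,0,0.002,0,0,0],[0,0,0.002,0,0,0],[0,0,0.002,0,0,0],[0,0,0,0,0,0]],
])

```text
t: 10.02
tcp_pos: [0.4795, -0.2458, 0.0943]
tool_rot: [0.742, 0.671, -0.0, -0.0]
force: [-0.1, 0.1, -2.8]
finger_gap: 0.128
```

Request:
play_rows([
  [[0,0,0.001,0,0,0],[0,0,0.001,0,0,0],[0,0,0,0,0,0]],
])

```text
t: 10.4
tcp_pos: [0.4797, -0.2459, 0.0925]
tool_rot: [0.742, 0.671, -0.0, -0.0]
force: [0.6, -1.3, -3.2]
finger_gap: 0.126
```

```bash
python3 - <<'E'
from rows import *
plan([.4794,-.2452,.0924],-.1,1);print(manip.sense()['ft_torque'])
a=manip.snapshot('scene')['img']
cv2.imwrite('pics/s6.png',cv2.resize(a[90:210,275:365],None,fx=5,fy=5,interpolation=cv2.INTER_CUBIC)[:,:,::-1])
E
```

```text
tcp [ 0.4797 -0.2459  0.0925] toolY deg -5.73 turn about tool z -0.0 tilt [-0.  0. -1.] F [ 0.6 -1.3 -3.2] gap 0.12552079179312103 t 10.4 q [-0.68  0.66  1.78 -0.    0.7  -0.58]
[[0.0007, -0.0003, 0.0001, 0, 0, np.float64(-0.0)]]
[-0.01101246  0.04117276 -0.02072254]
```

View pics/s6.png

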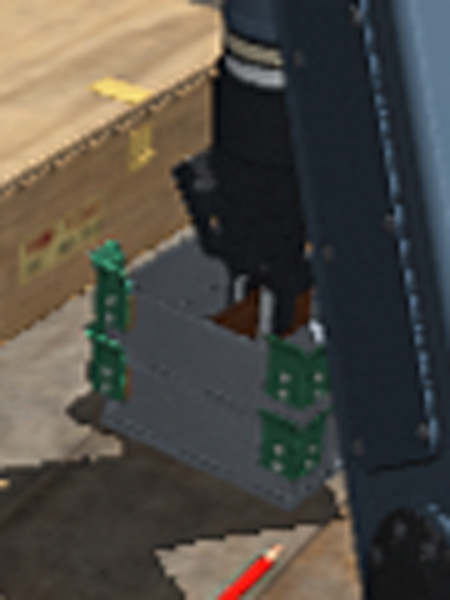

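Nearly seated: only a thin parallel seam remains. I'll continue in 1 mm steps until contact.

Request:
play_rows([
  [[0,0,0.001,0,0,0],[0,0,0,0,0,0],[0,0,0,0,0,0]],
])

```text
t: 10.82
tcp_pos: [0.4797, -0.246, 0.0924]
tool_rot: [0.742, 0.671, 0.0, 0.0]
force: [-0.3, 1.6, 5.7]
finger_gap: 0.133
```

Request:
play_rows([
  [[0,0,0.001,0,0,0],[0,0,0,0,0,0],[0,0,0,0,0,0]],
])

```text
t: 11.2
tcp_pos: [0.4797, -0.246, 0.0923]
tool_rot: [0.742, 0.671, 0.0, 0.0]
force: [-4.0, 2.6, 12.8]
finger_gap: 0.132
```

Contact came exactly at the predicted seat height of 0.0924, with small side forces. I'll relieve the press, check, then release.

Request:
play_rows([
  [[0,0,-0.0013,0,0,0],[0,0,0,0,0,0]],
])

```text
t: 11.45
tcp_pos: [0.4797, -0.246, 0.0924]
tool_rot: [0.742, 0.671, 0.0, 0.0]
force: [-1.3, 1.7, 6.4]
finger_gap: 0.127
```

```bash
python3 - <<'E'
from rows import *
plan([.4794,-.2452,.0924],-.1,1)
a=manip.snapshot('scene')['img']
cv2.imwrite('pics/s7.png',cv2.resize(a[90:210,275:365],None,fx=5,fy=5,interpolation=cv2.INTER_CUBIC)[:,:,::-1])
E
```

```text
tcp [ 0.4797 -0.246   0.0924] toolY deg -5.73 turn about tool z -0.0 tilt [ 3.e-04 -3.e-04 -1.e+00] F [-1.3  1.7  6.4] gap 0.12675262135703252 t 11.45 q [-0.68  0.66  1.78 -0.    0.7  -0.58]
[[0.0007, -0.0004, -0.0, 0, 0, np.float64(-0.0)]]
```

View pics/s7.png

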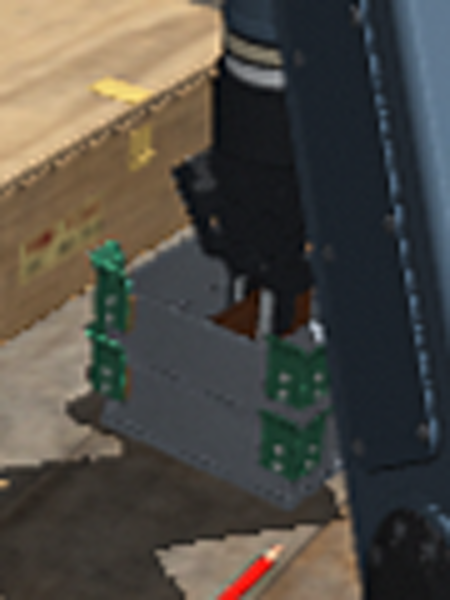

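The upper tray is seated, with its walls flush and a closed seam. Releasing, then retreating straight up.

Request:
play_rows([
  [[0,0,0,0,0,0],[0,0,0,0,0,0],[0,0,0,0,0,0],[0,0,0,0,0,0]],
], fingers=0.5)

```text
t: 12.0
tcp_pos: [0.4797, -0.246, 0.0916]
tool_rot: [0.742, 0.671, -0.0, -0.0]
force: [-0.3, 0.5, -0.5]
finger_gap: 0.499
```

Request:
play_rows([
  [[0,0,-0.008,0,0,0],[0,0,-0.015,0,0,0],[0,0,-0.025,0,0,0],[0,0,-0.035,0,0,0],[0,0,-0.04,0,0,0],[0,0,-0.035,0,0,0],[0,0,-0.02,0,0,0],[0,0,0,0,0,0]],
])

```text
t: 13.0
tcp_pos: [0.4805, -0.2465, 0.2726]
tool_rot: [0.742, 0.671, 0.0, 0.003]
force: [-0.2, 0.4, -0.1]
finger_gap: 0.499
```

Request:
play_rows([
  [[0.04,0,0,0,0,0],[0.06,0,0,0,0,0],[0.06,0,0,0,0,0],[0.06,0,0,0,0,0],[0.06,0,0,0,0,0],[0.04,0,0,0,0,0],[0,0,0,0,0,0],[0,0,0,0,0,0]],
])

```text
t: 14.0
tcp_pos: [0.5111, 0.0722, 0.2692]
tool_rot: [0.741, 0.671, -0.001, -0.0]
force: [0.1, -0.1, 0.4]
finger_gap: 0.501
```

```bash
python3 - <<'E'
from rows import *
plan([.4794,-.2452,.0924],-.1,1)
a=manip.snapshot('scene')['img'];b=manip.snapshot('top')
print([ (r['score'],r['point']) for r in manip.pinpoint('plain_tray',b)[:2]])
B=cv2.resize(b['img'],None,fx=4,fy=4,interpolation=cv2.INTER_CUBIC)
for L,z,c in ((C,.1,(255,255,0)),(C,.0,(255,0,255))):
    cv2.polylines(B,[np.round((proj(b,corners([.4797,-.246,-.1],L,z))*4+1.5)*16).astype(int)],True,c,1,cv2.LINE_AA,4)
cv2.imwrite('pics/f.png',np.hstack([cv2.resize(a[90:210,275:375],(400,480),interpolation=cv2.INTER_CUBIC),B[680:1160,1260:1660]])[:,:,::-1])
E
```

```text
tcp [0.5111 0.0722 0.2692] toolY deg -5.7 turn about tool z 0.03 tilt [-1.5e-03 -4.0e-04 -1.0e+00] F [ 0.1 -0.1  0.4] gap 0.5014013979880219 t 14.0 q [-0.08  0.37  1.69 -0.    1.09  0.02]
[[-0.3189, 0.0003, 0.177, 0, 0, np.float64(0.03)]]
[(0.7, [155.8, 221.2])]
```

View pics/f.png

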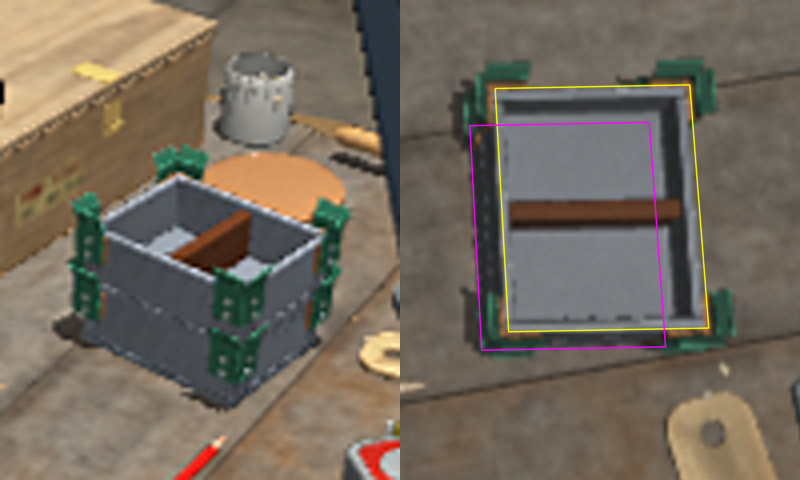

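The tray sits level and flush on the rim, inside all four lower irons, and the projected outlines agree. The arm is clear of everything, so I'll hand in.

```bash
python3 - <<'E'
from station import manip
print(manip.sign_off())
E
```

```text
the job is handed in; nothing more can be done
None
```

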